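# Lock down the pickle press

## Task

Close and lock the pickle press on the table: swing its clamp bar down by the ball knob until it is fully home over the upright lug, push the linch pin all the way through the hole in the lug, then flip the sprung ring over the lug so that it snaps shut round the end of the pin. Leave the other things on the table where they stand.

Things in the scene. Friction and masses are not known exactly. Their poses are not given: they have to be found in the camera images.
- press: steel pickle press, fixed: base 250 x 170 mm, pan 150 x 136 mm with a white drilled plate, rim 83 mm high; wire handles reach 95 mm to either side. Origin at table height below the bar's centre line; x points along the bar from the hinge to the ball knob, z up. Bar hinge at x = -120 mm, lug at x = +75 mm.
- clamp_bar (a joint): angle of the clamp bar, rad: 0 = fully down (level, on its stop), positive = raised, at most 1.15. The hinge is stiff: the bar stays where it is left; 2 to 4 N down at the ball moves it. A flat steel bar 40 mm wide, 5 mm thick, with a slot near its end that drops over the lug.
- bar_hinge (a point): point on the clamp bar's hinge axis, on the centre line of the bar, 100 mm above the table; the axis is level and lies across the bar
- bar_ball (a point): centre of the black ball knob, 30 mm across, on the free end of the bar, 255 mm from the hinge axis; 100 mm above the table when the bar is down. A 10 mm rod joins it to the end of the flat bar, 26 mm behind its centre.
- lug_hole (a point): centre of the hole in the upright steel lug at the free end of the press; the lug is 10 mm thick along the bar, 24 mm wide, its top 12 mm above the hole's centre; hole 12 mm, its axis along the bar, 114.5 mm above the table
- linch_pin (a joint): travel of the linch pin, m: 0 = drawn back, 0.030 = home. The 8 mm pin slides in a bush on top of the bar, along it towards the ball, 14.5 mm above the bar's mid plane. It stays where left; 2 to 4 N pushes it. Only with the bar fully down does it meet the hole in the lug; home, its end stands 8 mm out of the far side.
- pin_head (a point): centre of the rear end face (towards the hinge) of the linch pin's head, a knurled steel knob 20 mm in diameter, 26 mm long, lying along the bar just above it; the space behind it is free for 70 mm. Push here, along the bar towards the ball. 114.5 mm above the table when the bar is down.
- pin_tip (a point): the free end of the linch pin
- spring_ring (a joint): angle of the sprung ring, rad: 0 = open, standing up square to the bar; 1.62 = shut, flat round the lug with its bow just beyond the pin's end. Sprung over centre at about 0.57: below that it springs open, above it snaps shut by itself; about 1 N at the bow flips it. With the pin drawn back the bush stops it from shutting.
- ring_pivot (a point): middle of the ring's pivot axis, on the pin's axis, 36 mm in front of pin_head; the axis is level and lies across the bar; the ring moves with the pin
- ring_bow (a point): middle of the bow of the ring, 48 mm from the pivot: a long loop of 4 mm dark steel wire, 41 mm wide at its widest, half way along, and rounded at the bow. Open, it stands above the pin with nothing in front of it or behind it; shut, it lies 12 mm above the bar's top.
- garlic_a: smaller garlic bulb, 50 mm, loose beside the press; origin at its underside
- garlic_b: larger garlic bulb, 58 mm, loose beside the press; origin at its underside
- chilli_jar: jar with a red lid, 59 mm across, 86 mm tall, loose beyond the press; origin at its underside
- pepper_shaker: clear shaker with a dark lid, 70 mm across, 110 mm tall, loose at the back; origin at its underside
- tub_radish: clear food tub with a green lid, 89 x 129 x 56 mm, loose on the right; origin at its underside
- label_roll: roll of labels lying flat, 84 mm across, 46 mm high, loose on the right; origin at its underside

How it is judged (in metres and radians):
On the way, in this order (a step that is already met when the one before it is completed fails the run):
1. the clamp bar is fully down (value of joint clamp_bar below 0.02 rad), for 0.2 s.
2. the linch pin is home through the lug, with the bar down (value of joint clamp_bar below 0.02 rad and value of joint linch_pin above 0.027 m), for 0.2 s.
At the end, for the whole second after the job is handed in: the clamp bar is down (within 0.02 rad), the linch pin is home (within 3 mm of its full 30 mm travel) and the sprung ring is shut over the pin's end (within 0.1 rad) (all of step 2 and value of joint spring_ring above 1.52 rad); the robot touches nothing.
It fails at once if one of the loose things round the press is moved more than 30 mm (distance of any of garlic_a, garlic_b, chilli_jar, pepper_shaker, tub_radish, label_roll from where it was at the start of the episode above 0.03 m).
It also fails if it takes over 48 s, if anything falls off the work surface, if the arm or the gripper's body presses on something with over 40 N, if the wrist force passes 120 N, or if a joint passes its speed limit or range.

## Robot

A 6-joint arm with a two-finger parallel gripper is mounted at the origin on the work surface; the furniture and walls round the work are solid. World frame = base frame: x ahead of the robot, y to its left, z up, the work surface at z = 0. Lengths are in m, angles in degrees, forces in N, time in s.
With the tool pointing down it reaches from about 0.425 to 0.925 m from the base axis. Payload 12.5 kg.
Tool frame: the origin (TCP) lies at the very end of the fingers, on their centre line; the grasp point (between the pads) lies 19 mm behind it; z points along the fingers, y is the line along which they close (so a half turn about z gives the same grasp; the last joint's range is limited). The gripper opens to 85 mm and grips with 20 to 120 N. Pads are 22 mm wide; open, the fingers measure 114 mm over their backs; the gripper's body (76 mm by 85 mm) begins 54 mm behind the grasp point. The pads swing forward as they close: fully open they stand 13 mm farther back than shut.
Start: joints at [-82.941, 28.126, 89.318, -0, 62.55, -6.05], TCP at [0.142, -0.609, 0.231] pointing down, gripper open.
Joint ranges: [-177.58, 177.58], [-47.91, 125.51], [2.72, 160], [-65.01, 245.01], [3.68, 167.84], [-153.87, 153.87]. Speed limits (degrees/s): [127.2, 127.2, 159.86, 180, 180, 180].

## Interface

Orientations are given as [roll, pitch, yaw] about the fixed x, y, z axes, in that order (R = Rz(yaw) Ry(pitch) Rx(roll)).
In Python, from bench import r gives the robot as it stands.
- The arm moves only by the tool drive_effector, called after ">>>" as name(argument=value, ...) on one line, values as JSON. Schema: {"type":"object","properties":{"motion":{"type":"array","items":{"type":"array","prefixItems":[{"type":"array","items":{"type":"number"},"minItems":3,"maxItems":3},{"type":"array","items":{"type":"number"},"minItems":3,"maxItems":3}],"minItems":2,"maxItems":2},"minItems":1,"maxItems":12},"jaw":{"type":"number"},"grip_n":{"type":"number"},"only":{"type":"string"},"quiet":{"type":"boolean"},"lines":{"type":"string"}},"required":["motion"],"additionalProperties":false}. motion is a list of rows, 1 to 12 of them, each written [[dx, dy, dz], [rx, ry, rz]]: dx, dy, dz in m, then a rotation vector rx, ry, rz in degrees; each row is the pose to reach, as a shift and turn from the pose commanded when the call began, along the tool's axes at that moment; what a row does not reach only later rows make up. A row lasts 1/12 s, in which the tool goes at most 0.0417 m and 7.16 degrees, less where a joint would pass 70% of its speed; a pose out of reach is approached as far as the arm can. jaw is the finger opening in m, set as the call begins (left out keeps the last). The fingers move at their own pace and stop on an object; grip_n is the grip in N (left out, the last holds). Time passes only in rows, so rows that do not move let the fingers close. The tool returns the time, the measured TCP pose, the force, the opening and the grip force at its end. only (a regular expression) keeps the lines of the reply that match it, lines (a string "A,B") keeps lines A to B, and quiet returns only ok. Input that does not fit is refused with a message, and nothing moves.
- r.read_state(): the state, without advancing time (a new reading comes with each control period).
- r.get_image(name): name is "scene" or "top" or "wrist"; returns the picture (420x560x3 uint8, red, green, blue); there is no depth.
- r.camera_params(name): a dict with "vfov" (degrees; the focal length in pixels is half the picture's height over the tangent of half this angle, whatever the lens; pixels are square), "cx", "cy" (the principal point, pixels), "dist" ([k1, k2, p1, p2, k3] as OpenCV has them; the pictures are not rectified), "R" (3x3) and "t" (3): a world point X has camera coordinates R X + t. Camera axes: x right, y down, z forward; pixel columns grow to the right and rows downward; lengths in m; the calibration is good to about 2 mm. A picture is of the moment at which its call begins: read the wrist's pose just before it. camera_params takes no time and is no camera call; for the wrist camera it gives the pose at the moment of the call.
- r.job_done(): hands the job in; it is judged then, once.
The state is a dict: "clock": time; "joints": joint angles; "joint_vel": joint speeds; "joint_torque": joint torques, N m; "position": TCP position; "orientation": TCP orientation; "contact_force": force on the tool from outside, world axes, zero at the start; "wrist_torque": the same for the moment, N m; "opening": finger opening in m; "grip_force": force on a finger pad.
Only numpy, scipy, OpenCV 4.12 (cv2) and the standard library are available. Lean on these libraries where they do the work, as an engineer would, in place of code of your own. Each camera call takes 0.05 s, during which the arm holds its last target. There are 200 camera calls.

## Working session

There is one attempt and no reset: what is moved stays moved. The work goes in short steps, Python scripts to look and compute and a tool call to move; the robot and the scene stay as the last step left them, time stands still between calls to the robot, and variables do not carry over. Pictures are saved under pics/ and viewed, at most 10 in all, crops included, and the job is handed in when it is done.

```bash
ls; mkdir -p pics; python3 - <<'E'
from bench import r
import cv2,json
s=r.read_state();print(s)
for n in("scene","top"):
    im=r.get_image(n);cv2.imwrite(f"pics/{n}0.png",im[:,:,::-1]);p=r.camera_params(n);print(n,{k:(v.tolist() if hasattr(v,'tolist') else v) for k,v in p.items()})
E
```

```text
bench.py
pics
{'clock': 0.0, 'joints': array([-8.29416454e+01,  2.81622135e+01,  8.93515819e+01, -5.07893550e-06,
        6.25501152e+01, -6.04990168e+00]), 'joint_vel': array([-0.09977681, -0.06053616, -0.08092637, -0.13246147,  0.04770002,
       -0.03521598]), 'joint_torque': array([-1.60848558e-03, -6.18443656e+01, -2.61592215e+01, -1.61773214e-04,
        3.99260127e-03, -3.89414026e-06]), 'position': array([ 0.14174259, -0.60846608,  0.23073996]), 'orientation': array([-1.79936445e+02, -6.73135059e-03,  1.31082549e+01]), 'contact_force': array([ 0.06404333, -0.35222934,  0.29798771]), 'wrist_torque': array([-0.02850737,  0.04631892,  0.0028279 ]), 'grip_force': 0.0, 'opening': 0.08542350373288249}
scene {'vfov': 55.597409372959504, 'cx': 281.89696340633856, 'cy': 210.83510332175328, 'dist': [-0.10115072761300345, 0.0, 0.0, 0.0, 0.0], 'R': [[0.9999868051790106, 0.000536655880916078, 0.0051089596143204154], [0.00363175716708734, -0.7772273058574205, -0.6292094447554764], [0.003633153967916661, 0.6292196969501838, -0.7772189994860934]], 't': [-0.6044718860424136, 0.050396877012390075, 1.063018624622111]}
top {'vfov': 49.30790738344597, 'cx': 281.1968012603132, 'cy': 218.62730918612593, 'dist': [-0.011312903131549595, 0.0, 0.0, 0.0, 0.0], 'R': [[-0.0073573916382508875, -0.9995489346573002, -0.029116936887968157], [-0.9932250379230672, 0.010681625735349741, -0.11571485174501878], [0.11597367300815804, 0.028068311262105485, -0.9928556174348265]], 't': [-0.01200092742770271, 0.5890934829388682, 1.2382705700466985]}
```

View pics/scene0.png

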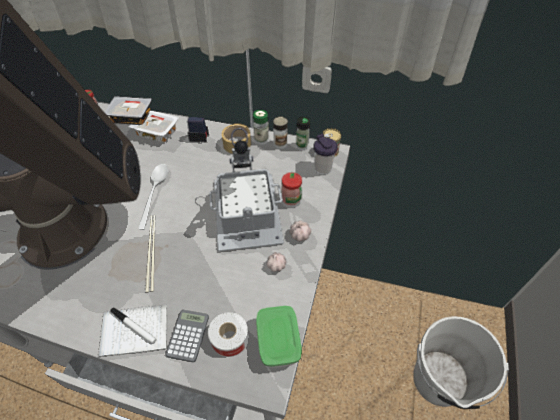

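View pics/top0.png

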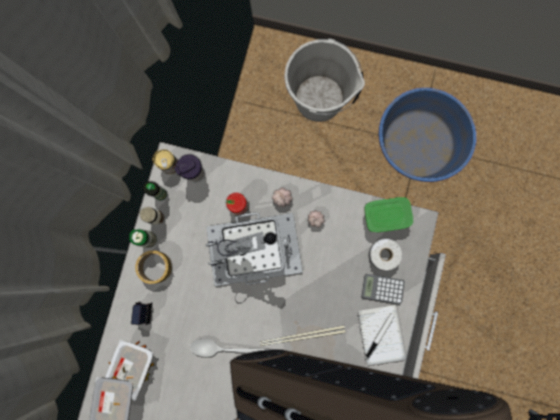

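```bash
python3 - <<'E'
import cv2,numpy as np
a=cv2.imread("pics/scene0.png")[120:260,180:320];b=cv2.imread("pics/top0.png")[180:300,190:310]
a=cv2.resize(a,(400,400),interpolation=2);b=cv2.resize(b,(400,400),interpolation=2)
cv2.imwrite("pics/c0.png",np.hstack([a,b]))
E
```

```text
(no output)
```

View pics/c0.png

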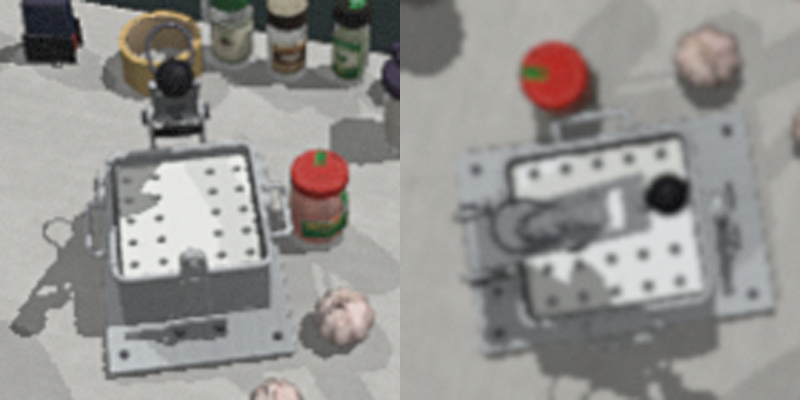

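```bash
cat > h.py <<'E'
import numpy as np,cv2
from bench import r
def ray(p,uv):
    R=np.array(p["R"]);t=np.array(p["t"]);f=210/np.tan(np.radians(p["vfov"]/2))
    K=np.array([[f,0,p["cx"]],[0,f,p["cy"]],[0,0,1]])
    x=cv2.undistortPoints(np.array([[uv]],float),K,np.array(p["dist"],float))[0,0]
    return -R.T@t,R.T@np.array([x[0],x[1],1.])
def plane(p,uv,z):
    c,d=ray(p,uv);return c+d*(z-c[2])/d[2]
def tri(*pu):
    A=np.zeros((3,3));b=np.zeros(3)
    rs=[ray(*q) for q in pu]
    for c,d in rs:
        d=d/np.linalg.norm(d);M=np.eye(3)-np.outer(d,d);A+=M;b+=M@c
    X=np.linalg.solve(A,b)
    return X,[np.linalg.norm(np.cross(X-c,d/np.linalg.norm(d))) for c,d in rs]
def proj(p,X):
    R=np.array(p["R"]);t=np.array(p["t"]);f=210/np.tan(np.radians(p["vfov"]/2))
    K=np.array([[f,0,p["cx"]],[0,f,p["cy"]],[0,0,1]])
    return cv2.projectPoints(np.array([X],float),cv2.Rodrigues(R)[0],t,K,np.array(p["dist"],float))[0].ravel()
E
cat > m0.py <<'E'
from h import *
np.set_printoptions(precision=4,suppress=True)
S=r.camera_params("scene");T=r.camera_params("top")
s=lambda u,v:(180+u/2.857-.3,120+v/2.857-.3)
t=lambda u,v:(190+(u-400)/3.333-.3,180+v/3.333-.3)
print("ball",tri((S,s(175,77)),(T,t(667,193))))
for q in[(458,150),(745,110),(775,312),(487,352)]:print("base top",plane(T,t(*q),.004))
for q in[(107,375),(294,352)]:print("base scene",plane(S,s(*q),.004))
for q in[(113,278),(270,268),(247,145),(110,158)]:print("rim scene",plane(S,s(*q),.083))
for q in[(508,158),(688,135),(700,298),(533,320)]:print("rim top",plane(T,t(*q),.083))
print("lug scene",plane(S,s(193,250),.1265))
print("ring scene",proj(S,[0,0,0])[:0])
w=r.camera_params("wrist");print(w["vfov"],np.array(w["R"]),-np.array(w["R"]).T@np.array(w["t"]))
E
python3 m0.py
```

```text
ball (array([0.5167, 0.0006, 0.2969]), [np.float64(0.00012030029742784655), np.float64(0.00012030029742743694)])
base top [0.5773 0.1954 0.004 ]
base top [ 0.6091 -0.0508  0.004 ]
base top [ 0.4374 -0.0743  0.004 ]
base top [0.4057 0.1689 0.004 ]
base scene [ 0.4384 -0.0688  0.004 ]
base scene [ 0.6063 -0.0429  0.004 ]
rim scene [ 0.4484 -0.02    0.083 ]
rim scene [ 0.5848 -0.0082  0.083 ]
rim scene [0.5608 0.1427 0.083 ]
rim scene [0.4309 0.1249 0.083 ]
rim top [0.5621 0.1398 0.083 ]
rim top [ 0.5791 -0.0051  0.083 ]
rim top [ 0.4491 -0.0138  0.083 ]
rim top [0.4328 0.1189 0.083 ]
lug scene [ 0.521  -0.024   0.1265]
ring scene []
66.83594705946348 [[ 0.2262 -0.9741 -0.0024]
 [-0.9198 -0.2144  0.3286]
 [-0.3206 -0.0721 -0.9445]] [ 0.2265 -0.5896  0.3733]
```

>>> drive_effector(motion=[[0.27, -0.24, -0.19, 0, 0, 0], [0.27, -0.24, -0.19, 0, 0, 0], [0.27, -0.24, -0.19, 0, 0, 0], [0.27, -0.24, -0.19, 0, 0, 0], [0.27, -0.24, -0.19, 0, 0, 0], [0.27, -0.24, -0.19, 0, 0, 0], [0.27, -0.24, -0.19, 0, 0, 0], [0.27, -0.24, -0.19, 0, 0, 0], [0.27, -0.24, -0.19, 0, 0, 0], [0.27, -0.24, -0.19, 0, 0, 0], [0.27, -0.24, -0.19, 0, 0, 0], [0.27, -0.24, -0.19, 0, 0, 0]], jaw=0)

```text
refused: motion[0]: [0.27, -0.24, -0.19, 0, 0, 0] is too long (schema: maxItems 2). Nothing was moved.
```

I used the wrong layout. The manual says rows with the three-number parts in brackets of their own; once more.

>>> drive_effector(motion=[[[0.27, -0.24, -0.19], [0, 0, 0]], [[0.27, -0.24, -0.19], [0, 0, 0]], [[0.27, -0.24, -0.19], [0, 0, 0]], [[0.27, -0.24, -0.19], [0, 0, 0]], [[0.27, -0.24, -0.19], [0, 0, 0]], [[0.27, -0.24, -0.19], [0, 0, 0]], [[0.27, -0.24, -0.19], [0, 0, 0]], [[0.27, -0.24, -0.19], [0, 0, 0]], [[0.27, -0.24, -0.19], [0, 0, 0]], [[0.27, -0.24, -0.19], [0, 0, 0]], [[0.27, -0.24, -0.19], [0, 0, 0]], [[0.27, -0.24, -0.19], [0, 0, 0]]], jaw=0)

```text
clock: 1.1
position: [0.351, -0.3127, 0.4219]
orientation: [179.9, -0.0, 13.3]
contact_force: [0.3, 0.1, -0.3]
opening: -0.0001
grip_force: 0.0
```

>>> drive_effector(motion=[[[0.27, -0.24, 0], [0, 0, 5.7]], [[0.27, -0.24, 0], [0, 0, 5.7]], [[0.27, -0.24, 0], [0, 0, 5.7]], [[0.27, -0.24, 0], [0, 0, 5.7]], [[0.27, -0.24, 0], [0, 0, 5.7]], [[0.27, -0.24, 0], [0, 0, 5.7]], [[0.27, -0.24, 0], [0, 0, 5.7]], [[0.27, -0.24, 0], [0, 0, 5.7]], [[0.27, -0.24, 0], [0, 0, 5.7]], [[0.27, -0.24, 0], [0, 0, 5.7]], [[0.27, -0.24, 0], [0, 0, 5.7]], [[0.27, -0.24, 0], [0, 0, 5.7]]])

```text
clock: 2.1
position: [0.5586, -0.0198, 0.4203]
orientation: [-180.0, 0.1, 7.4]
contact_force: [0.2, -0.0, -0.5]
opening: 0.0001
grip_force: 0.0
```

```bash
python3 - <<'E'
from h import *
w=r.camera_params("wrist");im=r.get_image("wrist");cv2.imwrite("pics/w1.png",im[:,:,::-1])
np.savez("w1.npz",**w)
im=cv2.imread("pics/w1.png");cv2.imwrite("pics/w1b.png",cv2.resize(im,(800,600),interpolation=2))
for X in [(.517,0,.297),(.496,.161,.1),(.521,-.032,.1265)]:print(proj(w,X))
E
```

```text
[246.55043249 237.32979813]
[149.82174222 181.10994454]
[279.04960475 185.88541112]
```

View pics/w1b.png

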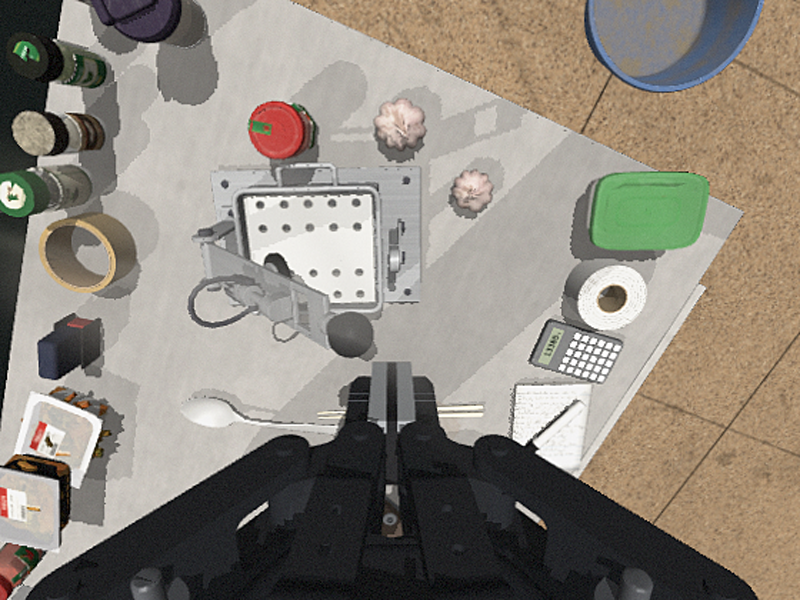

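```bash
cat > m1.py <<'E'
from h import *
np.set_printoptions(precision=4,suppress=True)
S=r.camera_params("scene");T=r.camera_params("top");W=dict(np.load("w1.npz"))
v=lambda u,v:(u/1.4286-.15,v/1.4286-.15)
ball,e=tri((S,(241.0,146.7)),(T,(269.8,237.6)),(W,v(349,335)));print(ball,e)
lug,e=tri((S,(247.3,209)),(W,v(397,262)));print("lug",lug,e)
print("lug W",plane(W,v(397,262),.1265))
c=[plane(W,v(*q),.083)for q in[(235,190),(374,187),(381,311)]];print(c)
c=[plane(W,v(*q),.004)for q in[(419,166),(420,301),(211,171)]];print(c)
for q in[(400,125),(472,190),(276,128)]:print(plane(W,v(*q),.04))
E
python3 m1.py
```

```text
[0.5173 0.0019 0.2946] [np.float64(0.0009238646186866736), np.float64(0.0012857325032096553), np.float64(0.0013882741466568589)]
lug [ 0.5228 -0.0294  0.1257] [np.float64(0.0015229411116851703), np.float64(0.001522941111685038)]
lug W [ 0.5246 -0.0296  0.1265]
[array([0.5681, 0.1458, 0.083 ]), array([0.5894, 0.0026, 0.083 ]), array([ 0.4531, -0.0213,  0.083 ])]
[array([ 0.6115, -0.0458,  0.004 ]), array([ 0.4421, -0.0723,  0.004 ]), array([0.5744, 0.2004, 0.004 ])]
[ 0.6536 -0.0167  0.04  ]
[ 0.5954 -0.1068  0.04  ]
[0.6336 0.1166 0.04  ]
```

>>> drive_effector(motion=[[[-0.038, -0.027, 0.03], [0, 0, 0]], [[-0.038, -0.027, 0.06], [0, 0, 0]], [[-0.038, -0.027, 0.09], [0, 0, 0]], [[-0.038, -0.027, 0.1], [0, 0, 0]], [[-0.038, -0.027, 0.1], [0, 0, 0]]])

```text
clock: 2.57
position: [0.5169, 0.0021, 0.3198]
orientation: [-180.0, 0.2, 7.3]
contact_force: [-0.0, 0.6, -0.3]
opening: 0.0003
grip_force: 0.0
```

>>> drive_effector(motion=[[[0, 0, 0.01], [0, 0, 0]], [[0, 0.015, 0.025], [0, 0, 0]], [[0, 0.03, 0.04], [0, 0, 0]], [[0, 0.045, 0.06], [0, 0, 0]], [[0, 0.059, 0.082], [0, 0, 0]], [[0, 0.069, 0.105], [0, 0, 0]], [[0, 0.078, 0.129], [0, 0, 0]], [[0, 0.083, 0.147], [0, 0, 0]], [[0, 0.087, 0.166], [0, 0, 0]], [[0, 0.089, 0.185], [0, 0, 0]], [[0, 0.09, 0.2], [0, 0, 0]], [[0, 0.09, 0.2], [0, 0, 0]]])

```text
clock: 3.57
position: [0.5294, -0.087, 0.1198]
orientation: [-180.0, 0.1, 7.3]
contact_force: [-0.3, 0.4, 0.3]
opening: 0.0003
grip_force: 0.0
```

>>> drive_effector(motion=[[[0, 0, 0.004], [0, 0, 0]], [[0, 0, 0.006], [0, 0, 0]], [[0, 0, 0.007], [0, 0, 0]], [[0, 0, 0.007], [0, 0, 0]], [[0, 0, 0.007], [0, 0, 0]]])

```text
clock: 3.98
position: [0.5297, -0.0862, 0.115]
orientation: [180.0, -0.1, 7.4]
contact_force: [0.6, -0.9, 1.7]
opening: 0.0002
grip_force: 0.8
```

```bash
python3 - <<'E'
from h import *
for n in("scene","top"):cv2.imwrite(f"pics/{n}2.png",r.get_image(n)[:,:,::-1])
w=r.camera_params("wrist");im=r.get_image("wrist");np.savez("w2.npz",**w);cv2.imwrite("pics/w2.png",im[:,:,::-1])
a=cv2.imread("pics/scene2.png")[120:260,180:320]
a=cv2.resize(a,(400,400),interpolation=2);b=cv2.resize(cv2.imread("pics/w2.png"),(400,300))
cv2.imwrite("pics/c2.png",np.hstack([a,cv2.copyMakeBorder(b,0,100,0,0,0)]))
E
```

```text
(no output)
```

View pics/c2.png

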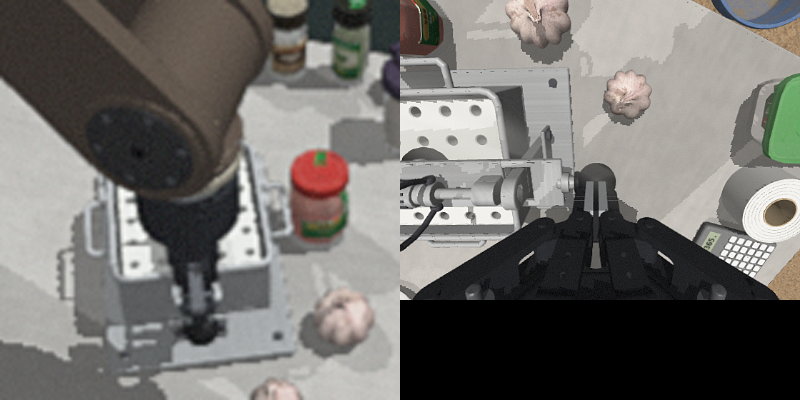

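>>> drive_effector(motion=[[[0, 0, 0.003], [0, 0, 0]], [[0, 0, 0.005], [0, 0, 0]], [[0, 0, 0.005], [0, 0, 0]], [[0, 0, 0.005], [0, 0, 0]]])

```text
clock: 4.47
position: [0.5301, -0.0863, 0.1134]
orientation: [179.9, -0.2, 7.4]
contact_force: [-11.2, 2.1, 50.4]
opening: -0.0
grip_force: 25.3
```

>>> drive_effector(motion=[[[0, 0, -0.04], [0, 0, 0]], [[0, 0, -0.08], [0, 0, 0]], [[-0.02, -0.02, -0.11], [0, 0, 0]], [[-0.03, -0.05, -0.14], [0, 0, 0]], [[-0.03, -0.08, -0.15], [0, 0, 0]], [[-0.03, -0.08, -0.15], [0, 0, 0]], [[-0.03, -0.08, -0.15], [0, 0, 0]]])

```text
clock: 5.05
position: [0.4889, -0.0095, 0.26]
orientation: [180.0, -0.1, 7.5]
contact_force: [0.3, -0.8, 0.2]
opening: 0.0001
grip_force: 0.0
```

```bash
cat > shot.py <<'E'
import sys
from h import *
n=sys.argv[1]
w=r.camera_params("wrist");im=r.get_image("wrist");np.savez(n+".npz",**w);cv2.imwrite(f"pics/{n}.png",im[:,:,::-1])
E
python3 shot.py w3
```

>>> drive_effector(motion=[[[0, -0.04, 0], [0, 0, 0]], [[0, -0.08, 0], [0, 0, 0]], [[0, -0.1, 0], [0, 0, 0]], [[0, -0.1, 0], [0, 0, 0]], [[0, -0.1, 0], [0, 0, 0]]])

```text
clock: 5.52
position: [0.4763, 0.0885, 0.2583]
orientation: [180.0, 0.1, 7.5]
contact_force: [0.4, -0.5, 0.1]
opening: -0.0004
grip_force: 0.0
```

```bash
python3 shot.py w4
python3 - <<'E'
import cv2,numpy as np
for n in("w3","w4"):
    im=cv2.imread(f"pics/{n}.png");cv2.imwrite(f"pics/{n}b.png",cv2.resize(im,(800,600),interpolation=2))
E
```

```text
(no output)
```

View pics/w3b.png

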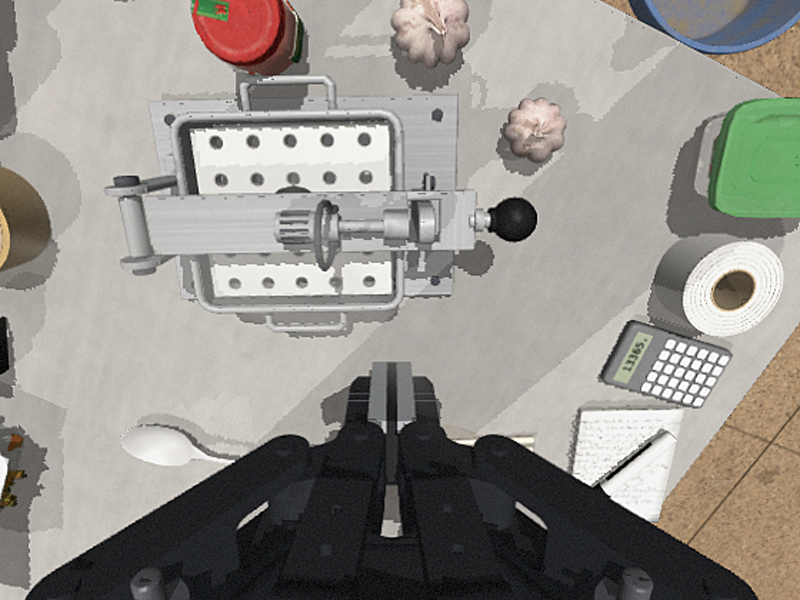

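View pics/w4b.png

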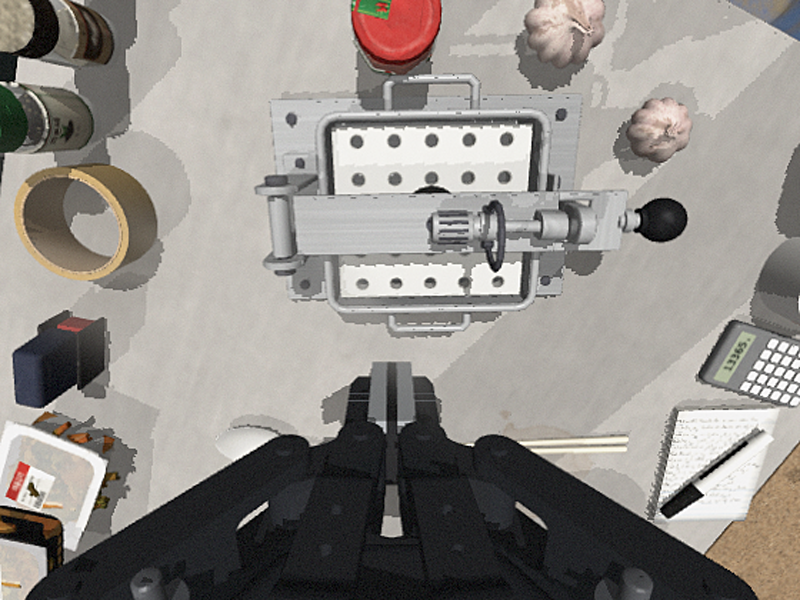

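```bash
cat > m2.py <<'E'
from h import *
np.set_printoptions(precision=4,suppress=True)
A=dict(np.load("w3.npz"));B=dict(np.load("w4.npz"))
v=lambda u,v:(u/1.4286-.15,v/1.4286-.15)
def f(n,a,b):
    X,e=tri((A,v(*a)),(B,v(*b)));print(n,X,e);return X
ball=f("ball",(515,219),(661,219))
h=f("head",(277,225),(431,227))
f("hinge knob far",(126,184),(274,185));f("hinge near",(138,264),(281,266))
p=[f("bar r far",(473,192),(625,191)),f("bar r near",(473,249),(617,249))]
print("head@.1145",plane(A,v(277,226),.1145),plane(B,v(430,228),.1145))
print("dir",(ball-h)[:2]/np.linalg.norm((ball-h)[:2]),np.linalg.norm((ball-h)[:2]))
s=r.read_state();print(s["position"],s["orientation"])
E
python3 m2.py
```

```text
ball [ 0.5318 -0.0885  0.0961] [np.float64(0.00014030505456237983), np.float64(0.00014030505456273288)]
head [0.5097 0.0673 0.1133] [np.float64(0.0005488060138779782), np.float64(0.0005488060138780144)]
hinge knob far [0.521  0.1716 0.0982] [np.float64(0.00047600843534686575), np.float64(0.0004760084353467022)]
hinge near [0.4686 0.1628 0.1046] [np.float64(0.000515181657409155), np.float64(0.0005151816574091249)]
bar r far [ 0.5466 -0.0557  0.1016] [np.float64(0.00044142739124135896), np.float64(0.0004414273912414002)]
bar r near [ 0.5079 -0.0638  0.0977] [np.float64(0.0001333276531292769), np.float64(0.00013332765312922625)]
head@.1145 [0.5099 0.067  0.1145] [0.5087 0.0679 0.1145]
dir [ 0.1405 -0.9901] 0.15730849295622595
[0.4764 0.0878 0.2584] [179.9879   0.0951   7.4183]
```

>>> drive_effector(motion=[[[0.03, -0.005, 0], [0, 0, -45]], [[0.03, -0.005, 0], [0, 0, -45]], [[0.03, -0.005, 0], [0, 0, -45]], [[0.03, -0.005, 0], [0, 0, -45]], [[0.03, -0.005, 0], [0, 0, -45]], [[0.03, -0.005, 0], [0, 0, -45]], [[0.03, -0.005, 0], [0, 0, -45]]])

```text
clock: 6.15
position: [0.5058, 0.0956, 0.2587]
orientation: [-180.0, 0.1, 52.7]
contact_force: [0.4, -0.4, 0.1]
opening: 0.0
grip_force: 0.0
```

>>> drive_effector(motion=[[[0, 0, 0], [0, 0, -45.7]], [[0, 0, 0], [0, 0, -45.7]], [[0, 0, 0], [0, 0, -45.7]], [[0, 0, 0], [0, 0, -45.7]], [[0, 0, 0], [0, 0, -45.7]], [[0, 0, 0], [0, 0, -45.7]], [[0, 0, 0], [0, 0, -45.7]], [[0, 0, 0], [0, 0, -45.7]]])

```text
clock: 6.82
position: [0.5058, 0.0957, 0.2587]
orientation: [-179.9, 0.0, 98.1]
contact_force: [0.1, -0.5, -0.9]
opening: -0.0001
grip_force: 0.0
```

```bash
cat > go.py <<'E'
import sys
from h import *
from scipy.spatial.transform import Rotation as Ro
s=r.read_state();X=np.array(list(map(float,sys.argv[1:4])))
print("tool delta",Ro.from_euler("xyz",s["orientation"],degrees=True).inv().apply(X-s["position"]).round(4),s["joints"].round(1))
E
python3 go.py .5053 .0967 .1095
```

```text
tool delta [ 0.001  -0.0002  0.1492] [  3.4  17.5 102.5  -0.   60.1  -4.7]
```

>>> drive_effector(motion=[[[0, 0, 0.04], [0, 0, 0]], [[0, 0, 0.08], [0, 0, 0]], [[0, 0, 0.12], [0, 0, 0]], [[0, 0, 0.14], [0, 0, 0]], [[0, 0, 0.149], [0, 0, 0]], [[0, 0, 0.149], [0, 0, 0]], [[0, 0, 0.149], [0, 0, 0]]])

```text
clock: 7.4
position: [0.506, 0.0968, 0.1108]
orientation: [180.0, 0.0, 98.0]
contact_force: [0.2, -0.7, 1.4]
opening: -0.0007
grip_force: 0.0
```

>>> drive_effector(motion=[[[-0.01, 0, 0], [0, 0, 0]], [[-0.02, 0, 0], [0, 0, 0]], [[-0.025, 0, 0], [0, 0, 0]], [[-0.03, 0, 0], [0, 0, 0]], [[-0.035, 0, 0], [0, 0, 0]], [[-0.04, 0, 0], [0, 0, 0]], [[-0.045, 0, 0], [0, 0, 0]], [[-0.045, 0, 0], [0, 0, 0]], [[-0.045, 0, 0], [0, 0, 0]]])

```text
clock: 8.15
position: [0.5116, 0.0524, 0.1101]
orientation: [-180.0, 0.0, 98.1]
contact_force: [-0.4, -0.2, -0.4]
opening: -0.0002
grip_force: 0.0
```

>>> drive_effector(motion=[[[-0.003, 0, 0], [0, 0, 0]], [[-0.004, 0, 0], [0, 0, 0]], [[-0.004, 0, 0], [0, 0, 0]]])

```text
clock: 8.4
position: [0.5117, 0.0507, 0.1101]
orientation: [-180.0, -0.2, 98.1]
contact_force: [-1.6, 19.1, 1.4]
opening: 0.0001
grip_force: 9.7
```

>>> drive_effector(motion=[[[-0.002, 0, 0], [0, 0, 0]], [[-0.003, 0, 0], [0, 0, 0]], [[-0.004, 0, 0], [0, 0, 0]], [[-0.004, 0, 0], [0, 0, 0]]])

```text
clock: 8.73
position: [0.5117, 0.0501, 0.1102]
orientation: [-179.9, -0.4, 98.0]
contact_force: [-2.4, 52.3, 3.5]
opening: 0.0002
grip_force: 25.9
```

>>> drive_effector(motion=[[[0.02, 0, 0], [0, 0, 0]], [[0.03, 0, -0.04], [0, 0, 0]], [[0.05, 0, -0.08], [0, 0, 0]], [[0.05, 0, -0.1], [0, 0, 0]], [[0.05, 0, -0.1], [0, 0, 0]], [[0.05, 0, -0.1], [0, 0, 0]]])

```text
clock: 9.23
position: [0.506, 0.0947, 0.2111]
orientation: [179.9, 0.0, 98.2]
contact_force: [0.6, -0.6, -1.0]
opening: -0.0001
grip_force: 0.0
```

```bash
python3 shot.py w5
python3 - <<'E'
import cv2
im=cv2.imread("pics/w5.png");cv2.imwrite("pics/w5b.png",cv2.resize(im,(800,600),interpolation=2))
E
```

```text
(no output)
```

View pics/w5b.png

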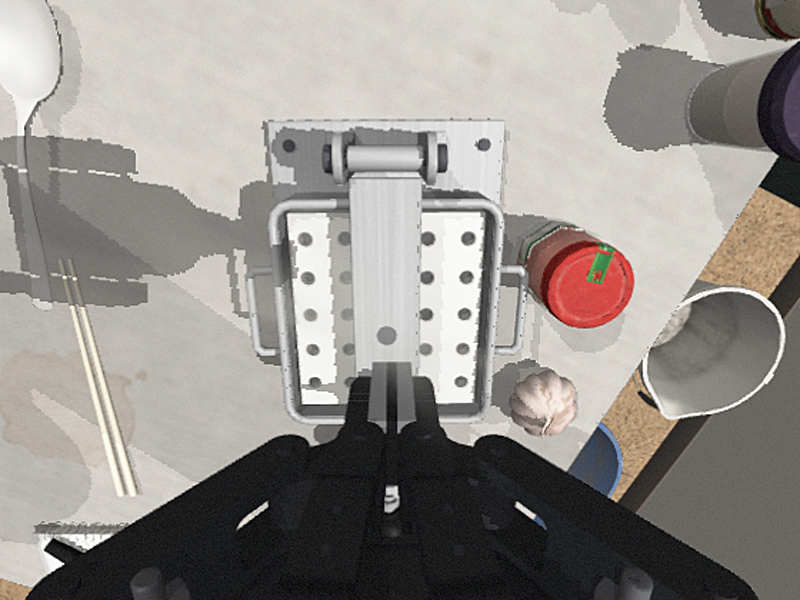

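>>> drive_effector(motion=[[[-0.02, 0, -0.03], [0, 0, 0]], [[-0.05, 0, -0.05], [0, 0, 0]], [[-0.09, 0, -0.05], [0, 0, 0]], [[-0.13, 0, -0.05], [0, 0, 0]], [[-0.17, 0, -0.05], [0, 0, 0]], [[-0.2, 0, -0.05], [0, 0, 0]], [[-0.2, 0, -0.05], [0, 0, 0]], [[-0.2, 0, -0.05], [0, 0, 0]]])

```text
clock: 9.95
position: [0.5336, -0.1053, 0.2584]
orientation: [-179.8, -0.1, 97.9]
contact_force: [-0.7, -0.2, -0.0]
opening: -0.0001
grip_force: 0.0
```

```bash
python3 shot.py w6
python3 - <<'E'
import cv2
im=cv2.imread("pics/w6.png")[60:300,170:490];cv2.imwrite("pics/w6b.png",cv2.resize(im,(800,600),interpolation=2))
E
```

```text
(no output)
```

View pics/w6b.png

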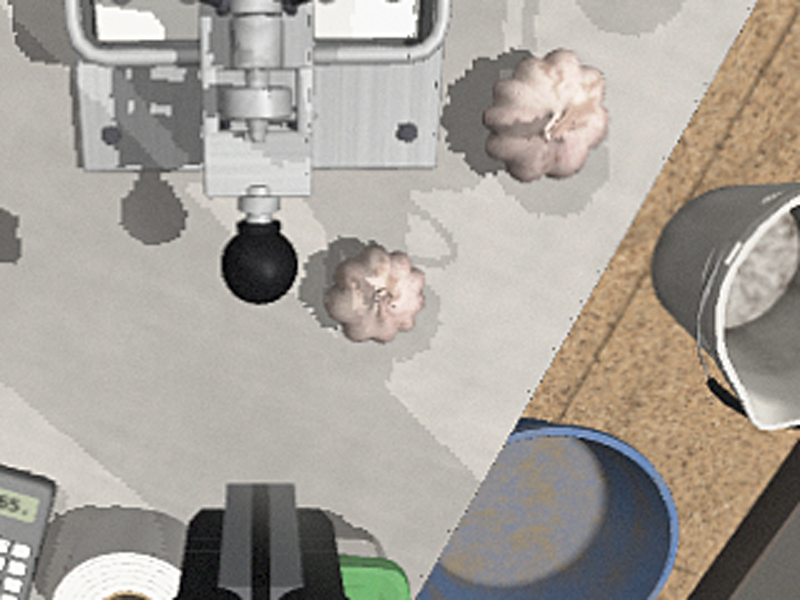

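>>> drive_effector(motion=[[[0.04, 0, 0], [0, 0, 0]], [[0.08, 0, 0], [0, 0, 0]], [[0.12, 0, 0], [0, 0, 0]], [[0.144, 0, 0], [0, 0, 0]], [[0.144, 0, 0], [0, 0, 0]], [[0.144, 0, 0.04], [0, 0, 0]], [[0.144, 0, 0.08], [0, 0, 0]], [[0.144, 0, 0.11], [0, 0, 0]], [[0.144, 0, 0.11], [0, 0, 0]]])

```text
clock: 10.75
position: [0.5109, 0.0396, 0.1453]
orientation: [-179.5, -0.1, 98.2]
contact_force: [0.0, -0.2, -0.9]
opening: 0.0
grip_force: 0.0
```

```bash
python3 go.py .5139 .0364 .148
```

```text
tool delta [-0.0036  0.0025 -0.0027] [ -2.9  25.7 110.1  -0.   44.7 -11.1]
```

>>> drive_effector(motion=[[[-0.01, 0.0025, -0.002], [0, 0, 0]], [[-0.02, 0.0025, -0.002], [0, 0, 0]], [[-0.026, 0.0025, -0.002], [0, 0, 0]], [[-0.032, 0.0025, -0.002], [0, 0, 0]], [[-0.038, 0.0025, -0.002], [0, 0, 0]], [[-0.044, 0.0025, -0.002], [0, 0, 0]], [[-0.05, 0.0025, -0.002], [0, 0, 0]], [[-0.056, 0.0025, -0.002], [0, 0, 0]], [[-0.062, 0.0025, -0.002], [0, 0, 0]], [[-0.066, 0.0025, -0.002], [0, 0, 0]], [[-0.066, 0.0025, -0.002], [0, 0, 0]]])

```text
clock: 11.67
position: [0.5257, -0.0269, 0.1522]
orientation: [180.0, 0.0, 98.1]
contact_force: [0.4, 0.7, 0.0]
opening: -0.0001
grip_force: 0.0
```

>>> drive_effector(motion=[[[0, 0, -0.03], [0, 0, 0]], [[0, 0, -0.07], [0, 0, 0]], [[0, 0, -0.11], [0, 0, 0]], [[-0.03, 0, -0.11], [0, 0, 0]], [[-0.07, 0, -0.11], [0, 0, 0]], [[-0.1, 0, -0.11], [0, 0, 0]], [[-0.1, 0, -0.11], [0, 0, 0]], [[-0.1, 0, -0.11], [0, 0, 0]]])

```text
clock: 12.33
position: [0.5395, -0.1261, 0.2619]
orientation: [-180.0, -0.0, 98.0]
contact_force: [0.4, 0.1, 0.7]
opening: 0.0001
grip_force: 0.0
```

```bash
python3 shot.py w7
python3 - <<'E'
import cv2
im=cv2.imread("pics/w7.png")[0:300,90:490];cv2.imwrite("pics/w7b.png",cv2.resize(im,(800,600),interpolation=2))
E
```

```text
(no output)
```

View pics/w7b.png

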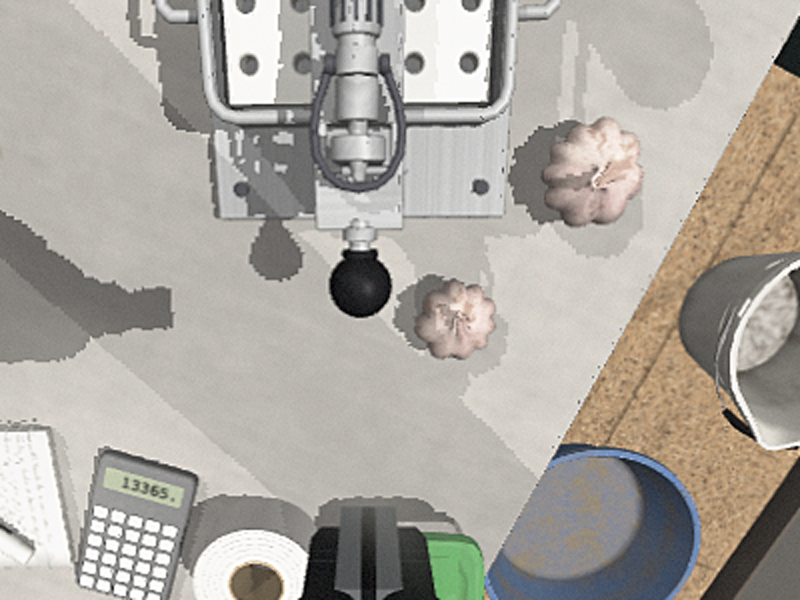

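The ring lies flat round the lug, with its bow at crop (358,187), just beyond the pin's end at about (358,178). The bar is down and the garlic bulbs have not moved, so I am handing the job in.

```bash
python3 -c "
from bench import r
print(r.job_done())"
```

```text
the job is handed in; nothing more can be done
None
```

The press is closed and locked: the bar is down on its stop, the pin is home through the lug and the ring has snapped shut round its end. I handed it in at about 12.4 s of the 48 s allowed; no verdict came back.

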